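# Snap the setter onto the leaning jig post and hold the clamp ring down

### The job

Pick up the wooden-handled setter, bring its hollow steel end squarely onto the leaning ball-headed post of the hairpin jig, and press until it snaps over the ball. Keep pressing so that the setter pushes the jig's sprung clamp ring down to more than half of its travel, as when clamping an ornament while it sets, and finish while still holding it there, gripped and pushed, without letting go. Use only the setter on the jig, not the fingers, and leave the other things on the table where they are.

Things in the scene. Friction and masses are not known exactly. Their poses are not given: they have to be found in the camera images.
- setter: hand tool 122 mm tall, about 0.23 kg, starting upright on its open end. Below: steel tube (chuck) 36 mm across, bore 20 mm wide and 46 mm deep, open at the bottom, top at 55 mm. Above: square wooden handle 26 x 26 mm, 55 to 122 mm above the mouth, flats facing the setter's x and y. Origin: centre of the open mouth; z runs up to the handle. Any turn about its own axis suits the post
- handle_grip (a point): point on the setter's axis 90 mm above the mouth, in the handle, good for gripping; axes as the setter's. (In the bore, 16 mm above the mouth, two sprung brass jaws 12.4 mm apart give way at roughly 5 to 8 N of push and snap over the post's ball.)
- jig: the fixed jig: dark steel base plate 130 (x) x 90 (y) x 10 mm with a leaning aluminium block, 52 x 52 mm, that carries the post; about 100 mm tall. Origin: centre of the underside; the post's foot lies 56 mm above it. The post leans 25 degrees from vertical towards the jig's -x side (roughly towards the robot, depending on the jig's yaw)
- post_head (a point): centre of the steel ball, 16 mm across, that heads the jig's post; shank 10 mm across, foot 38 mm below this point. z is the post's axis, pointing up and outward, away from the block. The mouth of the setter meets the clamp ring when it is 22 mm below this point along z; by then the jaws have snapped under the ball
- clamp_ring (a joint): travel of the sprung steel ring (34 mm across, 6 mm high) on the post's shank, pressed along the post towards the block, in m: 0 free (upper face 22 mm below the ball's centre), 0.010 at its stop. It starts to move at about 5 N, takes 13 N at the stop, and springs back when let go
- wire_spool: bystander: loose white wire spool 60 mm across and 26 mm high, lying flat; origin at the centre of its underside
- hairpin: bystander: loose brass hairpin lying on the table, 160 mm long along its x and 9 mm high (a flat disc 24 mm across at its +x end); origin near its middle
- pliers: bystander: loose pliers with red handles lying on the table, 145 mm long along x and 15 mm high; origin near the pivot
- glue_gun_a: bystander: loose blue glue gun lying on its side, about 230 mm long along x (nozzle at +x) and 44 mm high; origin below its middle
- glue_gun_b: bystander: the second loose blue glue gun, same shape

How it is judged (in metres and radians):
On the way, in this order (a step that is already met when the one before it is completed fails the run):
1. the setter is gripped and lifted clear of the table (height (world z) of setter above 0.03 m and contact force between the fingers and setter above 1 N), for 0.2 s.
2. the setter is snapped square over the ball of the post (z of setter in the frame of post_head between -0.036 and -0.0195 m and x of setter in the frame of post_head between -0.005 and 0.005 m and y of setter in the frame of post_head between -0.005 and 0.005 m and angle between the z axis of setter and the z axis of post_head, either way round below 0.1 rad), for 0.2 s.
At the end, for the whole second after the job is handed in: The setter sits snapped over the post's ball, its axis within 0.1 rad of the post's and its mouth centre within 5 mm of the post's axis; it pushes on the jig with more than 4 N and keeps the clamp ring pressed more than 5 mm of its 10 mm, at rest, with the fingers still gripping the setter (value of joint clamp_ring above 0.005 m and z of setter in the frame of post_head between -0.036 and -0.0245 m and x of setter in the frame of post_head between -0.005 and 0.005 m and y of setter in the frame of post_head between -0.005 and 0.005 m and angle between the z axis of setter and the z axis of post_head, either way round below 0.1 rad and contact force between setter and jig above 4 N and contact force between the fingers and setter above 1 N and linear speed of setter below 0.02 m/s); the arm keeps its last pose, push and grip.
It fails at once if the arm or fingers pressed on the jig (contact force between any of the fingers, the arm and jig above 5 N).
It fails at once if a bystander was disturbed (distance of any of wire_spool, hairpin, pliers, glue_gun_a, glue_gun_b from where it was at the start of the episode above 0.03 m).
It also fails if it takes over 40 s, if anything falls off the work surface, if the arm or the gripper's body presses on something with over 40 N, if the wrist force passes 120 N, or if a joint passes its speed limit or range.

### The arm

A 6-joint arm with a two-finger parallel gripper is mounted at the origin on the work surface. World frame = base frame: x ahead of the robot, y to its left, z up, the work surface at z = 0. Lengths are in mm, angles in degrees, forces in N, time in s.
With the tool pointing down it reaches from about 325 to 900 mm from the base axis. Payload 6.1 kg.
Tool frame: the origin (TCP) lies midway between the tips of the shut fingers; the grasp point (between the pads) lies 19 mm behind it (robot.pinch_z is the distance from the TCP to the grasp point, in mm); z points along the fingers, y is the line along which they close (so a half turn about z gives the same grasp; the last joint's range is limited). The gripper opens to 87 mm and grips with 3 to 60 N. Pads are 19 mm wide; open, the fingers measure 117 mm over their backs; the gripper's body (75 mm by 190 mm) begins 51 mm behind the grasp point.
Start: joints at [-72.943, 12.628, 87.462, -0, 79.91, -7.225], TCP at [257.009, -569.703, 222.538] pointing down, gripper open.
Joint ranges: [-170.65, 170.65], [-52.31, 119.04], [5.05, 147.46], [-71.25, 251.25], [11.57, 151.72], [-153.62, 153.62]. Speed limits (degrees/s): [147.25, 147.25, 172.46, 180, 180, 180].

### API

Orientations are given as a 3x3 rotation matrix whose columns are the frame's x, y, z axes.
In Python, from cell import robot, get_image gives the robot as it stands. The module is installed in compiled form; this text tells all that it offers.
- The arm moves only by the tool arm_command, never from a script. Its argument "targets" is a list of rows, each a list of 3 entries, a list of its own where there are three numbers: the opening, from 0 (shut) to 1 (fully open), then the shift along the tool's x, y, z in cm, then the turn, a rotation vector about the tool's x, y, z in rad. In form: [[fingers, [x, y, z], [ax, ay, az]], ...]. A call has 1 to 8 rows; each row shifts and turns the commanded pose from where the row before left it, along the tool's axes as they then stand; what a row does not reach is not made up. A row lasts 1/8 s, in which the tool goes at most 62.5 mm and 10.7 degrees, less where a joint would pass 70% of its speed; a pose out of reach is approached as far as the arm can. A call is refused whole if a number of a shift passes 6.25 or a number of a turn 0.188, either way. A call with a gripper value outside its range is refused whole. The fingers move at their own pace and stop on an object; "grip_force" is the grip in N (left out, the last holds). Time passes only in rows, so rows that do not move let the fingers close. It gives the time, the measured TCP pose, the force, the opening and the grip force at its end, in the units of the state.
- robot.sense(): the state, without advancing time (a new reading comes with each control period).
- get_image(name): name is "side" or "top" or "wrist"; returns a dict with "pixels" (420x560x3 uint8, red, green, blue), "z_map" (420x560 float32, mm along the optical axis (not along the pixel's ray), 0 where there is no reading), "intrinsics" (3x3 intrinsics, pixels), "xyz" and "orientation" of the camera in the world; the wrist camera has in their place "hand_eye" (4x4, takes a point from camera to tool coordinates, whose origin is the TCP and whose axes are the flange's). Camera axes: x right, y down, z forward; pixel columns grow to the right and rows downward; lengths in mm; the calibration is good to about 2 mm. A picture is of the moment at which its call begins: read the wrist's pose just before it.
- robot.job_done(): hands the job in; it is judged then, once.
The state is a dict: "time_s": time; "joints": joint angles; "qvel": joint speeds; "tau": joint torques, N m; "ee_pos": TCP position; "tcp_rot": TCP orientation; "ft_force": force on the tool from outside, world axes, zero at the start; "moment": the same for the moment, N m; "finger_gap": finger opening in mm; "grip_force": force on a finger pad.
Only numpy, scipy, OpenCV 4.12 (cv2) and the standard library are available. Lean on these libraries where they do the work, as an engineer would, in place of code of your own. Each camera call takes 0.05 s, during which the arm holds its last target. There are 200 camera calls.

## Working session

There is one attempt and no reset: what is moved stays moved. The work goes in short steps, Python scripts to look and compute and a tool call to move; the robot and the scene stay as the last step left them, time stands still between calls to the robot, and variables do not carry over. Pictures are saved under pics/ and viewed, at most 10 in all, crops included, and the job is handed in when it is done.

Besides the shell and the picture viewer there is one more tool, called as name(argument=value, ...) on one line, values as JSON. arm_command: Moves the arm, as the interface text tells. Its arguments: {"type":"object","properties":{"targets":{"type":"array","items":{"type":"array"}},"grip_force":{"type":"number"}},"required":["targets"]}

```bash
mkdir -p pics
python3 - <<'E'
from cell import robot,get_image
import numpy as np,cv2
print(robot.sense())
for n in("side","top"):
    d=get_image(n);cv2.imwrite(f"pics/{n}0.png",d["pixels"][:,:,::-1]);np.savez(f"{n}0.npz",**d)
    print(n,d["intrinsics"],d["xyz"],d["orientation"])
print(get_image("wrist")["hand_eye"])
E
```

```text
{'time_s': 0.0, 'joints': array([-7.29422405e+01,  1.26761854e+01,  8.75268729e+01, -2.40104065e-03,
        7.99105660e+01, -7.22624645e+00]), 'qvel': array([-0.05445533, -0.01546391, -0.06676511,  0.09348119,  0.05471305,
        0.13147718]), 'tau': array([-3.27060443e-04, -4.94623840e+01, -3.87370849e+01,  6.98387017e-02,
        5.74621686e-02, -1.25770785e-04]), 'ee_pos': array([ 256.82061744, -569.09933742,  221.41682885]), 'tcp_rot': array([[ 9.11515144e-01,  4.11266042e-01, -6.21162055e-04],
       [ 4.11266458e-01, -9.11513221e-01,  1.88377693e-03],
       [ 2.08536056e-04, -1.97255432e-03, -9.99998033e-01]]), 'ft_force': array([ 0.1589502 ,  0.24921333, -0.42571199]), 'moment': array([0.00434675, 0.02371198, 0.01617657]), 'grip_force': 0.0, 'finger_gap': 86.63886540857379}
side [[470.37330059   0.         287.69854992]
 [  0.         470.37330059 208.31265329]
 [  0.           0.           1.        ]] [-205.40158476  878.54907908  922.6155276 ] [[-0.737766   -0.42122922  0.52751045]
 [-0.67483763  0.44031094 -0.59221656]
 [ 0.0171903  -0.79290114 -0.60910777]]
top [[411.35597939   0.         277.60011456]
 [  0.         411.35597939 217.26241215]
 [  0.           0.           1.        ]] [ 370.39568293   24.90939269 1102.23587083] [[-0.01805    -0.99034937  0.13741298]
 [-0.99982326  0.01715567 -0.00768999]
 [ 0.00525837 -0.1375275  -0.99048399]]
[[ 7.01995418e-04 -9.51600994e-01 -3.07335411e-01  8.39708099e+01]
 [ 9.99999754e-01  6.65648254e-04  2.23090807e-04  1.66183446e-01]
 [-7.71615402e-06 -3.07335492e-01  9.51601227e-01 -1.62125485e+02]
 [ 0.00000000e+00  0.00000000e+00  0.00000000e+00  1.00000000e+00]]
```

View pics/side0.png

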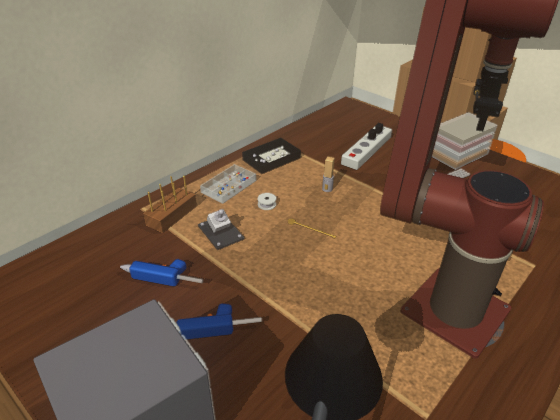

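View pics/top0.png

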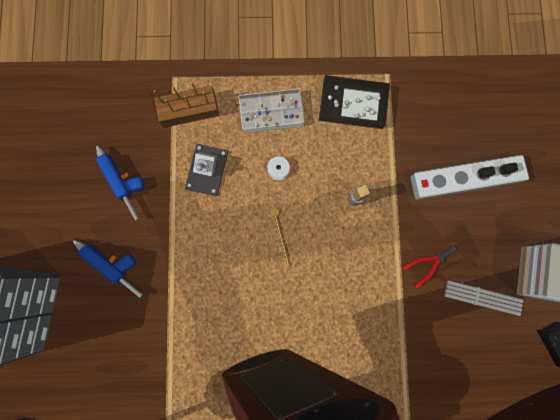

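The side view shows the setter at about (328,175) and the jig at (220,225). In the top view, the setter handle is at (363,191) and the jig plate at (207,169), with the post near (205,163).

```bash
cat > h.py <<'E'
import numpy as np,cv2
def pts(d,T=None):
    K=d["intrinsics"];z=d["z_map"];v,u=np.indices(z.shape)
    P=np.stack([(u-K[0,2])/K[0,0]*z,(v-K[1,2])/K[1,1]*z,z],-1)
    if T is not None:
        he,R,p=T
        P=P@he[:3,:3].T+he[:3,3]; P=P@R.T+p
    else: P=P@np.array(d["orientation"]).T+np.array(d["xyz"])
    P[z==0]=np.nan
    return P
E
python3 - <<'E'
from h import *
for n,w in(("top",(335,175,380,215)),("side",(310,145,345,200))):
    d=np.load(n+"0.npz");P=pts(d);x0,y0,x1,y1=w
    q=P[y0:y1,x0:x1].reshape(-1,3);rgb=d["pixels"][y0:y1,x0:x1].reshape(-1,3)
    t=q[q[:,2]>112];print(n,"settertop",len(t),np.median(t,0),t.min(0),t.max(0))
    if len(t)>5:print(cv2.minAreaRect(t[:,:2].astype(np.float32)))
    m=q[(q[:,2]>20)&(q[:,2]<50)];print(len(m),m.min(0),m.max(0))
for n,w in(("top",(180,140,235,200)),("side",(192,200,250,252))):
    d=np.load(n+"0.npz");P=pts(d);x0,y0,x1,y1=w
    q=P[y0:y1,x0:x1].reshape(-1,3);rgb=d["pixels"][y0:y1,x0:x1].reshape(-1,3).astype(int)
    pl=q[(q[:,2]>5)&(q[:,2]<15)&(rgb.sum(1)<260)]
    print(n,"plate",len(pl),pl[:,2].mean(),cv2.minAreaRect(pl[:,:2].astype(np.float32)))
    t=q[q[:,2]>84];print("ball",len(t),np.median(t,0),t.min(0),t.max(0))
    c=d["pixels"][y0:y1,x0:x1];cv2.imwrite(f"pics/{n}c.png",cv2.resize(c,None,fx=7,fy=7,interpolation=2)[:,:,::-1])
E
```

```text
top settertop 117 [ 567.25236176 -190.73726008  120.83206443] [ 552.77223037 -206.32694628  112.65019181] [ 583.09422587 -176.20526489  126.91644738]
((568.2667236328125, -191.28575134277344), (25.44040870666504, 26.609214782714844), 24.167449951171875)
45 [ 550.91188395 -198.80982378   20.19217227] [ 579.16748556 -172.04418158   49.98051633]
side settertop 49 [ 566.74466399 -185.20998352  120.22656463] [ 553.41428336 -200.55898072  112.06709549] [ 580.0953994  -174.09468725  124.00589049]
((568.244873046875, -188.45571899414062), (24.083154678344727, 21.12090301513672), 23.058929443359375)
100 [ 550.21940434 -371.79537137   20.08413081] [ 637.74934662 -164.93739461   49.96435648]
top plate 964 9.134717111840699 ((656.9774169921875, 208.60589599609375), (91.88607025146484, 129.78591918945312), 76.24825286865234)
ball 33 [640.7100724  212.03199029  94.09190947] [634.0810193  205.07674935  86.94079148] [647.4193094  220.47079312  97.59270032]
side plate 546 9.95087195859763 ((702.0498046875, 198.74917602539062), (92.5586929321289, 227.48500061035156), 76.14199829101562)
ball 26 [639.86338373 217.58989498  93.40994148] [632.79641169 209.76679469  85.58580844] [650.12512449 221.17453003  99.65900676]
```

Setter at about (568,-190) with its flats at 24°, which matches the tool's current yaw. The jig yaw is about -14°, and the ball is at about (641,212,90). I'm moving over the setter now.

arm_command(targets=[[1,[5.5,-2.7,0],[0,0,0]],[1,[5.5,-2.7,0],[0,0,0]],[1,[5.5,-2.7,0],[0,0,0]],[1,[5.5,-2.7,0],[0,0,0]],[1,[5.5,-2.7,0],[0,0,0]],[1,[5.5,-2.7,0],[0,0,0]],[1,[5.5,-2.7,0],[0,0,0]],[1,[5.4,-2.8,0],[0,0,0]]], grip_force=40)

```text
time_s: 1.15
ee_pos: [568.9, -189.6, 222.3]
tcp_rot: [[0.912, 0.411, -0.0], [0.411, -0.912, -0.0], [-0.0, -0.0, -1.0]]
ft_force: [0.1, -1.2, 0.1]
finger_gap: 87.2
grip_force: 0.0
```

arm_command(targets=[[1,[0,0,0],[0,0,0]],[1,[0,0,0],[0,0,0]]])

```text
time_s: 1.4
ee_pos: [567.5, -191.4, 222.1]
tcp_rot: [[0.911, 0.412, -0.001], [0.412, -0.911, -0.0], [-0.001, -0.0, -1.0]]
ft_force: [0.5, -0.5, -0.6]
finger_gap: 87.1
grip_force: 0.0
```

```bash
cat >> h.py <<'E'
def wrist(tag):
    from cell import robot,get_image
    s=robot.sense();d=get_image("wrist")
    cv2.imwrite(f"pics/{tag}.png",d["pixels"][:,:,::-1])
    return s,d,pts(d,(np.array(d["hand_eye"]),s["tcp_rot"],s["ee_pos"]))
E
python3 - <<'E'
from h import *
s,d,P=wrist("w1")
print(s["time_s"],s["ee_pos"],s["tcp_rot"],s["joints"])
q=P.reshape(-1,3);t=q[(q[:,2]>117)&(q[:,2]<127)&(abs(q[:,0]-568)<40)&(abs(q[:,1]+190)<40)]
print(len(t),t.mean(0),cv2.minAreaRect(t[:,:2].astype(np.float32)))
L=(t-s["ee_pos"])@s["tcp_rot"];print("tool",cv2.minAreaRect(L[:,:2].astype(np.float32)),L[:,2].mean())
E
```

```text
1.4 [ 567.54048527 -191.40661412  222.0845291 ] [[ 9.11137527e-01  4.12100826e-01 -1.14744813e-03]
 [ 4.12100845e-01 -9.11138211e-01 -2.30611706e-04]
 [-1.14051911e-03 -2.62745366e-04 -9.99999315e-01]] [-2.61541164e+01  9.16135128e+00  9.14871301e+01 -4.15476673e-02
  7.94047097e+01  3.95166586e+01]
836 [ 568.77592165 -191.82923069  121.62184377] ((567.7349853515625, -192.36614990234375), (26.267253875732422, 25.822519302368164), 23.1528377532959)
tool ((-0.1001882553100586, 0.9817590713500977), (26.26595115661621, 25.824325561523438), 1.1927169561386108) 100.4612963820369
```

View pics/w1.png

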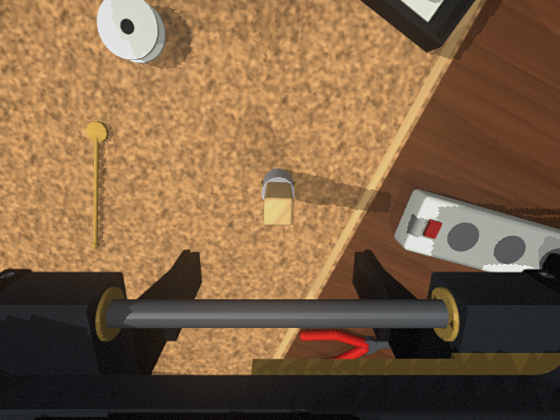

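The setter handle at (278,208) is centred under the tool to within 1 mm. I'm going down 151 mm and gripping.

arm_command(targets=[[1,[0,0.1,5],[0,0,0]],[1,[0,0,5],[0,0,0]],[1,[0,0,3],[0,0,0]],[1,[0,0,2.1],[0,0,0]],[1,[0,0,0],[0,0,0]],[0,[0,0,0],[0,0,0]],[0,[0,0,0],[0,0,0]],[0,[0,0,0],[0,0,0]]], grip_force=60)

```text
time_s: 2.45
ee_pos: [569.0, -192.7, 72.7]
tcp_rot: [[0.912, 0.411, 0.002], [0.411, -0.912, -0.001], [0.001, 0.002, -1.0]]
ft_force: [-0.1, 1.0, 0.5]
finger_gap: 64.5
grip_force: 0.0
```

arm_command(targets=[[0,[0,0,0],[0,0,0]],[0,[0,0,0],[0,0,0]],[0,[0,0,0],[0,0,0]]])

```text
time_s: 2.82
ee_pos: [568.3, -192.2, 71.5]
tcp_rot: [[0.911, 0.411, -0.0], [0.411, -0.911, 0.0], [-0.0, -0.0, -1.0]]
ft_force: [0.4, -0.0, -0.1]
finger_gap: 35.1
grip_force: 0.0
```

arm_command(targets=[[0,[0,0,0],[0,0,0]],[0,[0,0,0],[0,0,0]],[0,[0,0,0],[0,0,0]],[0,[0,0,0],[0,0,0]]])

```text
time_s: 3.32
ee_pos: [568.3, -192.2, 71.5]
tcp_rot: [[0.912, 0.411, -0.0], [0.411, -0.912, 0.0], [-0.0, -0.0, -1.0]]
ft_force: [-0.3, -0.3, -0.8]
finger_gap: 26.0
grip_force: 59.4
```

arm_command(targets=[[0,[0,0,-1],[0,0,0]],[0,[0,0,-3],[0,0,0]],[0,[0,0,-5],[0,0,0]],[0,[0,0,-5],[0,0,0]],[0,[0,0,-3],[0,0,0]],[0,[0,0,-1],[0,0,0]],[0,[0,0,0],[0,0,0]]])

```text
time_s: 4.2
ee_pos: [568.2, -192.2, 251.4]
tcp_rot: [[0.912, 0.411, -0.0], [0.411, -0.912, -0.0], [-0.0, -0.0, -1.0]]
ft_force: [0.2, 0.3, -3.5]
finger_gap: 25.9
grip_force: 59.4
```

arm_command(targets=[[0,[2.4,-4.6,0],[0,0,0]],[0,[2.4,-4.7,0],[0,0,0]],[0,[2.4,-4.7,0],[0,0,0]],[0,[2.4,-4.7,0],[0,0,0]],[0,[2.4,-4.7,0],[0,0,0]],[0,[2.4,-4.7,0],[0,0,0]],[0,[2.4,-4.6,0],[0,0,0]],[0,[2.2,-4.6,0],[0,0,0]]])

```text
time_s: 5.2
ee_pos: [586.8, 227.2, 248.5]
tcp_rot: [[0.912, 0.411, -0.004], [0.411, -0.912, -0.001], [-0.004, -0.001, -1.0]]
ft_force: [0.6, 0.3, -2.2]
finger_gap: 25.8
grip_force: 59.4
```

arm_command(targets=[[0,[0,0,0],[-0.0674,0.0857,0]],[0,[0,0,0],[-0.0674,0.0857,0]],[0,[0,0,0],[-0.0674,0.0857,0]],[0,[0,0,0],[-0.0674,0.0857,0]],[0,[0,0,0],[0,0,0]],[0,[0,0,0],[0,0,0]]])

```text
time_s: 5.95
ee_pos: [587.8, 225.7, 250.4]
tcp_rot: [[0.841, 0.356, 0.407], [0.429, -0.898, -0.102], [0.329, 0.26, -0.908]]
ft_force: [0.9, -0.9, -1.8]
finger_gap: 25.9
grip_force: 59.4
```

Run:
```python
from h import *
from cell import get_image
s,d,P=wrist("w2")
print(s["time_s"],s["ee_pos"],s["tcp_rot"],s["joints"])
ball=np.array([641.4,212.5,90.4]);a=np.array([-.410,.102,.906])
R=s["tcp_rot"];print("shift to +40",R.T@(ball+a*111.5-s["ee_pos"]), "ztool.a",R.T@-a)
np.savez("w2.npz",P=P,pix=d["pixels"])
for n in("side","top"):
    e=get_image(n);cv2.imwrite(f"pics/{n}2.png",e["pixels"][:,:,::-1]);np.savez(n+"2.npz",**e)
```

```text
5.95 [587.80882208 225.68822647 250.40426828] [[ 0.84123049  0.35594241  0.40698436]
 [ 0.42897336 -0.89757686 -0.10167418]
 [ 0.32910959  0.26011687 -0.90775883]] [ 21.44174549  -1.88719827 103.43904584 -16.51505884  58.90144464
  93.27785422]
shift to +40 [-13.56562012 -10.91029207  56.93444105] ztool.a [0.00297593 0.00182335 0.99966385]
```

View pics/w2.png

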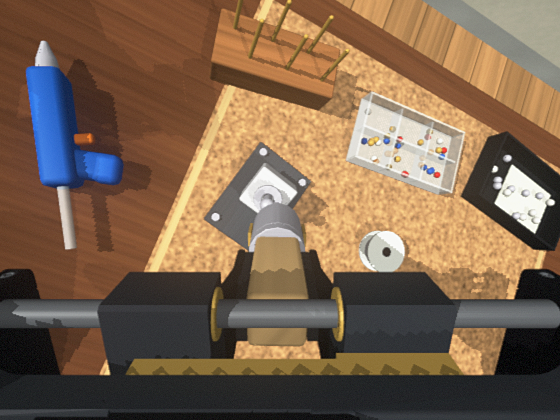

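The wrist view shows the ball at about (267,200) just ahead of the tube, and the jig plate around (258,195). I'll refine the ball and axis from this depth.

Run:
```python
from h import *
from scipy.optimize import least_squares
w=np.load("w2.npz");W=w["P"]
def sph(q,tag):
    r=least_squares(lambda c:np.linalg.norm(q-c,axis=1)-8,[641,212,90],loss="soft_l1");print(tag,"ball",len(q),r.x.round(1),np.sqrt(2*r.cost/len(q)).round(2))
D={"w2":(W,w["pix"])}
for n in("top0","side0"):
    d=np.load(n+".npz");D[n]=(pts(d),d["pixels"])
ball=np.array([641.4,212.5,90.4])
for n,(P,pix) in D.items():
    q=P.reshape(-1,3);ok=np.isfinite(q[:,0]);q=q[ok];c=pix.reshape(-1,3)[ok].astype(int)
    dd=np.linalg.norm(q-ball,axis=1);sph(q[dd<11],n)
    a=np.array([-.41,.102,.906]);h=(q-ball)@a;r=np.linalg.norm(q-ball-h[:,None]*a,axis=1)
    for lo,hi,nm in((-45,-32,"block"),(-26,-18,"ring")):
        m=(h>lo)&(h<hi)&(r<(36 if nm=="block" else 17))&(r>(19 if nm=="block" else 6))
        if m.sum()>10:
            t=q[m];ctr=t.mean(0);nrm=np.linalg.svd(t-ctr)[2][2];nrm*=np.sign(nrm[2]);print(n,nm,m.sum(),ctr.round(1),nrm.round(3),h[m].mean().round(1))
    m=(q[:,2]>5)&(q[:,2]<15)&(c.sum(1)<260)&(np.linalg.norm(q[:,:2]-[657,208.6],axis=1)<85)
    print(n,"plate",cv2.minAreaRect(q[m][:,:2].astype(np.float32)))
# setter tube axis in the wrist view, tool frame
```

```text
w2 ball 92 [640.6 212.4  90.4] 0.53
w2 block 793 [664.1 214.   58.2] [-0.395  0.11   0.912] -38.3
w2 ring 364 [654.4 213.3  71.8] [-0.39   0.107  0.915] -22.0
w2 plate ((656.60888671875, 201.0215606689453), (71.95720672607422, 114.75232696533203), 74.94744873046875)
top0 ball 33 [641.8 213.   89.2] 0.91
top0 block 212 [659.3 207.1  55.7] [-0.407  0.097  0.908] -39.3
top0 ring 74 [651.6 207.6  70.5] [-0.418  0.143  0.897] -22.7
top0 plate ((656.9774169921875, 208.60589599609375), (91.88607025146484, 129.78591918945312), 76.24825286865234)
side0 ball 25 [643.3 213.   90.8] 1.11
side0 block 145 [655.1 218.1  52.5] [-0.414  0.125  0.902] -39.4
side0 ring 47 [649.4 213.2  69.1] [-0.393  0.142  0.908] -22.5
side0 plate ((658.2774047851562, 209.54769897460938), (92.5586929321289, 137.31553649902344), 76.14199829101562)
```

arm_command(targets=[[0,[-0.7,-0.55,0],[0.0009,-0.0015,0]],[0,[-0.7,-0.55,0],[0.0009,-0.0015,0]],[0,[0,0,2.5],[0,0,0]],[0,[0,0,2.5],[0,0,0]],[0,[0,0,1.5],[0,0,0]],[0,[0,0,1],[0,0,0]],[0,[0,0,0],[0,0,0]],[0,[0,0,0],[0,0,0]]])

```text
time_s: 7.1
ee_pos: [603.4, 222.4, 176.9]
tcp_rot: [[0.841, 0.356, 0.408], [0.429, -0.898, -0.101], [0.331, 0.26, -0.907]]
ft_force: [-0.2, 0.4, -3.4]
finger_gap: 25.6
grip_force: 59.4
```

Run:
```python
from h import *
from cell import get_image
from scipy.optimize import least_squares
s,d,P=wrist("w3");R=s["tcp_rot"]
ball=np.array([641,212.6,90.4]);a=np.array([-.409,.103,.907])
m=s["ee_pos"]+R[:,2]*71.5
print(s["time_s"],s["ft_force"],"mouth-ball in tool",R.T@(m-ball),"a in tool",R.T@-a)
V={"wrist":(P,d["pixels"])}
for n in("side","top"):
    e=get_image(n);cv2.imwrite(f"pics/{n}3.png",e["pixels"][:,:,::-1]);V[n]=(pts(e),e["pixels"])
for n,(P,pix) in V.items():
    q=P.reshape(-1,3);q=q[np.isfinite(q[:,0])];L=(q-s["ee_pos"])@R
    t=L[(L[:,2]>22)&(L[:,2]<67)&(np.hypot(L[:,0],L[:,1])<26)]
    f=lambda p:np.hypot(t[:,0]-p[0]-p[2]*(t[:,2]-71.5),t[:,1]-p[1]-p[3]*(t[:,2]-71.5))-18
    r=least_squares(f,[0,0,0,0],loss="soft_l1",f_scale=.5)
    print(n,"tube axis at mouth, slopes",len(t),r.x.round(3),"mouth z max",np.percentile(L[(np.hypot(L[:,0],L[:,1])<19)&(L[:,2]<78),2],99) if len(t) else 0)
    b=q[np.linalg.norm(q-ball,axis=1)<11]
    if len(b)>8:
        c=least_squares(lambda c:np.linalg.norm(b-c,axis=1)-8,ball,loss="soft_l1").x;print(" ball in tool",((c-s["ee_pos"])@R).round(1),len(b))
p=V["side"][1][190:260,180:260];p2=d["pixels"][130:290,180:360]
cv2.imwrite("pics/c3.png",np.hstack([cv2.resize(p,(400,400),interpolation=2),cv2.resize(p2,(400,400),interpolation=2)])[:,:,::-1])
```

```text
7.1 [-0.16641322  0.44710599 -3.41257208] mouth-ball in tool [  1.1424472    0.27247886 -23.3214619 ] a in tool [-3.81788556e-07  2.53178535e-03  1.00026626e+00]
wrist tube axis at mouth, slopes 1062 [-0.878 -0.111  0.002 -0.003] mouth z max 64.31254550035129
side tube axis at mouth, slopes 36 [ 1.635  0.726 -0.101  0.108] mouth z max 69.94846106775906
 ball in tool [ 2.1 -1.1 97.9] 9
top tube axis at mouth, slopes 24 [ 0.131 -0.222 -0.009  0.017] mouth z max 39.75590170952526
```

View pics/c3.png

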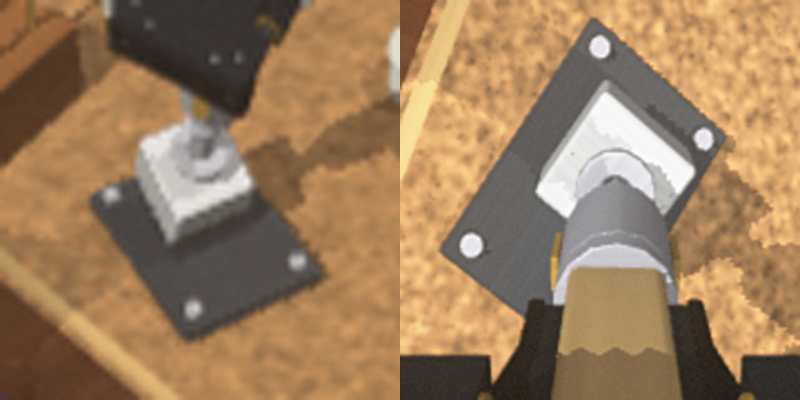

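The side crop shows the tube just above the post. The wrist crop shows it in line with the ring, about 0.8 mm off in tool x. I'll correct that and go on slowly while watching force.

arm_command(targets=[[0,[-0.08,-0.02,0],[-0.002,0,0]],[0,[0,0,0.6],[0,0,0]],[0,[0,0,0.6],[0,0,0]],[0,[0,0,0.6],[0,0,0]],[0,[0,0,0.5],[0,0,0]],[0,[0,0,0.3],[0,0,0]],[0,[0,0,0],[0,0,0]]])

```text
time_s: 8.12
ee_pos: [612.8, 219.2, 151.6]
tcp_rot: [[0.842, 0.355, 0.407], [0.429, -0.898, -0.103], [0.329, 0.261, -0.908]]
ft_force: [-0.2, -0.9, -2.8]
finger_gap: 25.7
grip_force: 59.4
```

arm_command(targets=[[0,[0,0,0.4],[0,0,0]],[0,[0,0,0.4],[0,0,0]],[0,[0,0,0.4],[0,0,0]],[0,[0,0,0.3],[0,0,0]],[0,[0,0,0.2],[0,0,0]],[0,[0,0,0.2],[0,0,0]],[0,[0,0,0],[0,0,0]],[0,[0,0,0],[0,0,0]]])

```text
time_s: 9.12
ee_pos: [620.7, 217.4, 135.0]
tcp_rot: [[0.841, 0.355, 0.408], [0.429, -0.898, -0.103], [0.33, 0.261, -0.907]]
ft_force: [-1.0, 0.7, 1.5]
finger_gap: 26.1
grip_force: 59.4
```

```bash
cat > chk.py <<'E'
from h import *
from cell import robot
s=robot.sense();R=s["tcp_rot"];ball=np.array([641,212.6,90.4]);a=np.array([-.409,.103,.907])
print(s["time_s"],"mouth-ball tool",(R.T@(s["ee_pos"]+R[:,2]*71.5-ball)).round(1),"F tool",(R.T@s["ft_force"]).round(1),"M tool",(R.T@s["moment"]).round(2),"a",(R.T@-a).round(3),s["grip_force"])
E
python3 chk.py
```

```text
9.125 mouth-ball tool [-0.3  0.1 22.3] F tool [-0.  -0.6 -1.8] M tool [ 0.38 -0.12  0.04] a [0.001 0.001 1.   ] 59.433203637599945
```

arm_command(targets=[[0,[0,0,0.2],[0,0,0]],[0,[0,0,0.2],[0,0,0]],[0,[0,0,0.2],[0,0,0]],[0,[0,0,0.1],[0,0,0]],[0,[0,0,0.1],[0,0,0]],[0,[0,0,0],[0,0,0]],[0,[0,0,0],[0,0,0]],[0,[0,0,0],[0,0,0]]])

```text
time_s: 10.12
ee_pos: [623.9, 216.7, 128.0]
tcp_rot: [[0.841, 0.355, 0.408], [0.429, -0.898, -0.103], [0.33, 0.261, -0.907]]
ft_force: [-6.9, 0.9, 7.2]
finger_gap: 25.8
grip_force: 59.4
```

```bash
python3 chk.py
python3 - <<'E'
from h import *
from cell import get_image
from scipy.optimize import least_squares
s,d,P=wrist("w4");R=s["tcp_rot"]
q=P.reshape(-1,3);q=q[np.isfinite(q[:,0])];L=(q-s["ee_pos"])@R
t=L[(L[:,2]>22)&(L[:,2]<64)&(np.hypot(L[:,0],L[:,1])<26)]
f=lambda p:np.hypot(t[:,0]-p[0]-p[2]*(t[:,2]-71.5),t[:,1]-p[1]-p[3]*(t[:,2]-71.5))-18
print(len(t),least_squares(f,[0,0,0,0],loss="soft_l1",f_scale=.5).x.round(3))
e=get_image("side")["pixels"]
cv2.imwrite("pics/c4.png",np.hstack([cv2.resize(e[190:260,180:260],(400,400),interpolation=2),cv2.resize(d["pixels"][130:290,180:360],(400,400),interpolation=2)])[:,:,::-1])
E
```

```text
10.125 mouth-ball tool [-0.2  0.1 30. ] F tool [-3.  -1.4 -9.4] M tool [ 0.35 -0.55 -0.02] a [0.001 0.001 1.   ] 59.43438922986388
1021 [-0.825 -0.093  0.004 -0.001]
```

View pics/c4.png

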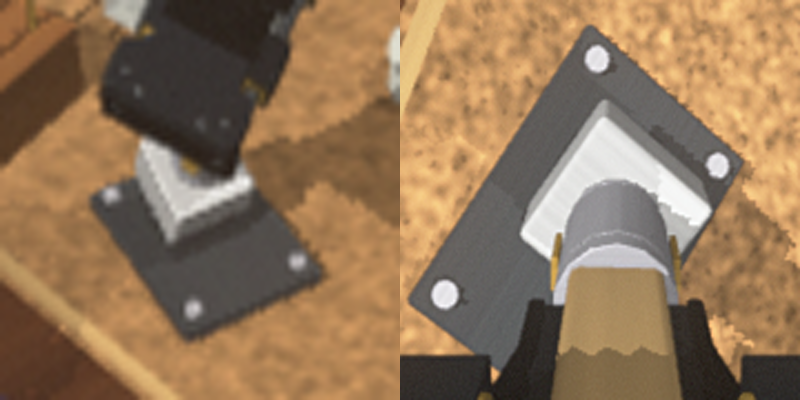

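The wrist crop shows the tube down over the ring and the handle unmoved in the fingers. Axial push is about 11 N and depth about 30 mm, so the ring is pressed roughly 8 mm. I'm handing in.

```bash
python3 -c "
from cell import robot
print(robot.job_done())"
```

```text
the job is handed in; nothing more can be done
None
```

I handed the job in with the setter over the post's ball and still gripped and pushed; by my readings the push is about 11 N and the clamp ring is down roughly 8 of its 10 mm, but no verdict came back.

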